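# Lift the parts basket out of the ultrasonic bath and hold it level

### The job

The cleaning run is over and the bath is drained: take the lid off the ultrasonic bath and lay it down flat, handle up, on the middle of the rubber mat. Then lift the wire basket with the two espresso-machine parts straight up out of the tank by its cross handle, keeping it level so that the parts stay in it, without disturbing the other things on the bench. Finish still holding the basket, level and still, centred over the tank with its feet at least 3 cm above the rim, so that it can drip off and I can look at the parts; do not put it down or let go.

Things in the scene. Friction and masses are not known exactly. Their poses are not given: they have to be found in the camera images.
- bath_rim (a point): Ultrasonic bath, fixed on the bench: grey housing 160 (x) x 236 (y) x 170 mm high, dials on its front (-x side). The point is the centre of the tank's mouth at rim height, 170 mm above the bench; axes as the housing, z up. Tank 135 (x) x 210 (y) mm inside, 90 mm deep (floor 80 mm above the bench), dry, under the lid at the start.
- bath: The same bath; origin on the bench under its centre.
- lid_grip (a point): Handle of the loose lid: black bar 14 mm wide (x), 100 mm long (y), 12 mm high. The point is the bar's centre, over the lid's centre, 30 mm above the plate's underside: 200 mm above the bench when the lid is on, 40 mm when it lies on the mat. 21 mm open under the bar; posts 12 mm thick 44 mm either side of its middle. Axes: x across the bar, y along it, z up.
- lid: Stainless lid, 0.3 kg: plate 160 (x) x 236 (y) x 3 mm, loose on the bath's rim, with a 6 mm deep locating step beneath (128 x 203 mm) that sits in the tank's mouth with 3.5 mm play each side; on the mat it lies on this step. Origin at the centre of the plate's underside, 30 mm below the handle bar's centre; axes as the handle.
- basket_grip (a point): Black grip sleeve of the basket's fixed cross handle: 12 mm wide (y), 90 mm long (x), 13 mm high, so fingers close along y. The point is its centre, over the basket's centre, 73 mm above the underside of the feet and 17 mm below the tank's rim while the basket stands in the tank; 28 mm of air between sleeve and tallest part. Axes: x along the sleeve (across the tank), y along the basket, z up.
- basket: Loose stainless wire basket standing in the tank, 0.3 to 0.4 kg, 112 (x) x 186 (y) mm, walls up to 50 mm, on four 10 mm feet, inner floor 12 mm above their underside; about 12 mm play each side in the tank. Origin at the centre under the feet, 73 mm below the handle's centre; axes as the handle.
- filter_cup_mid (a point): Loose steel coffee filter cup, 63 mm across the rim, 26 mm high, 60 g, standing in one half of the basket (either side of the cross handle); the point is its centre, 25 mm above the underside of the basket's feet.
- brass_block_mid (a point): Loose brass spray block, a disc of 55 mm, 20 mm high over its boss, 0.1 to 0.2 kg, in the other half of the basket; the point is its centre, half-way up. It makes that half of the basket heavier.
- mat: Black rubber bench mat, fixed, 220 (x) x 290 (y) x 4 mm; origin at the centre of its underside on the bench. Mat and bath stand side by side, either one on the left.
- portafilter: Bystander: steel filter holder (head 70 mm across, 36 mm high) with a black handle, 210 mm long in all, lying beyond the work; origin under the head's centre, handle towards its +x.
- tamper: Bystander: aluminium coffee tamper, 58 mm across, 90 mm high, standing on the left of the work; origin under its centre.
- spanner: Bystander: spanner lying flat on the right of the work; origin under its middle, lying along its x.

How it is judged:
On the way, in this order (a step that is already met when the one before it is completed fails the run):
1. the lid lies flat on the middle of the mat, handle up, let go (horizontal distance between lid_grip and mat below 0.05 m and height (world z) of lid_grip below 0.048 m and angle between lid_grip's own z axis and vertical below 0.08 rad and contact force between the fingers and lid below 0.1 N and z of basket_grip in the frame of bath_rim below 0 m), for 0.2 s.
2. the basket is lifted clear of the tank's rim (z of basket_grip in the frame of bath_rim above 0.098 m), for 0.1 s.
At the end, for the whole second after the job is handed in: Basket held by its cross handle (within 45 mm of its middle), feet 25 mm or more above the rim, within 50 mm of the tank's centre, tilt under 0.10 rad, still (20 mm/s, 0.12 rad/s), off bath and lid, both parts in it; lid flat, handle up, within 50 mm of the mat's centre (horizontal distance between lid_grip and mat below 0.05 m and height (world z) of lid_grip below 0.048 m and angle between lid_grip's own z axis and vertical below 0.08 rad and contact force between the arm and lid below 0.1 N and z of basket_grip in the frame of bath_rim above 0.098 m and distance between the grasp point and basket_grip below 0.045 m and horizontal distance between basket_grip and bath_rim below 0.05 m and angle between basket_grip's own z axis and vertical below 0.1 rad and linear speed of basket below 0.02 m/s and angular speed of basket below 0.12 rad/s and contact force between the fingers and basket above 1 N and contact force between basket and bath below 0.05 N and contact force between basket and lid below 0.05 N and x of filter_cup_mid in the frame of basket_grip between -0.054 and 0.054 m and y of filter_cup_mid in the frame of basket_grip between -0.091 and 0.091 m and z of filter_cup_mid in the frame of basket_grip between -0.068 and 0.068 m and x of brass_block_mid in the frame of basket_grip between -0.054 and 0.054 m and y of brass_block_mid in the frame of basket_grip between -0.091 and 0.091 m and z of brass_block_mid in the frame of basket_grip between -0.068 and 0.068 m); the arm keeps its last pose, push and grip.
It fails at once if the basket is tipped (more than 0.25 rad) (angle between basket_grip's own z axis and vertical above 0.25 rad).
It fails at once if the lid is dropped (linear speed of lid above 0.7 m/s and contact force between the fingers and lid below 0.1 N).
It fails at once if a bystander is pushed aside (more than 30 mm) (distance of any of portafilter, tamper, spanner from where it was at the start of the episode above 0.03 m).
It also fails if it takes over 64 s, if anything falls off the work surface, if the arm or the gripper's body presses on something with over 40 N, if the wrist force passes 120 N, or if a joint passes its speed limit or range.

### The arm

A 6-joint arm with a two-finger parallel gripper is mounted at the origin on the work surface. World frame = base frame: x ahead of the robot, y to its left, z up, the work surface at z = 0. Lengths are in m, angles in rad, forces in N, time in s.
With the tool pointing down it reaches from about 0.225 to 0.875 m from the base axis. Payload 3.4 kg.
Tool frame: the origin (TCP) lies between the finger pads; the fingertips stand 8 mm ahead of it and the grasp point (between the pads) lies 11 mm behind it (robot.tip_extent is the distance from the TCP to the fingertips, in m); z points along the fingers, y is the direction in which the jaws open and shut (so a half turn about z gives the same grasp; the last joint's range is limited). The gripper opens to 85 mm and grips with 20 to 120 N. Pads are 22 mm wide; open, the fingers measure 114 mm over their backs; the gripper's body (76 mm by 85 mm) begins 54 mm behind the grasp point. The pads swing forward as they close: fully open they stand 13 mm farther back than shut.
Start: joints at [1.076, 0.276, 1.505, -0, 1.361, -0.121], TCP at [0.21, 0.535, 0.239] pointing down, gripper open.
Joint ranges: [-2.89, 2.89], [-0.75, 2.08], [0.22, 2.7], [-1.18, 4.32], [0.11, 2.71], [-2.7, 2.7]. Speed limits (rad/s): [2.57, 2.57, 3.14, 3.14, 3.14, 3.14].

### API

Orientations are given as a rotation vector (axis times angle).
In Python, from station import robot gives the robot as it stands.
- The arm moves only by the shell command python3 -m jog 'ROWS' [FORCE]. ROWS is JSON, a list of rows, each a list of 3 entries, a list of its own where there are three numbers: the shift along the tool's x, y, z in mm, then the turn, a rotation vector about the tool's x, y, z in degrees, then the finger opening in mm, from 0 to 85.4. A call has 1 to 12 rows; each row shifts and turns the pose as measured when the row begins, along the tool's axes as they then stand; what a row does not reach is not made up. A row lasts 1/10 s, in which the tool goes at most 50 mm and 8.59 degrees, less where a joint would pass 70% of its speed; a pose out of reach is approached as far as the arm can. A call is refused whole if a number of a shift passes 50 or a number of a turn 8.59, either way. A call with a gripper value outside its range is refused whole. The fingers move at their own pace and stop on an object; FORCE is the grip in N (left out, the last holds). Time passes only in rows, so rows that do not move let the fingers close. It gives the time, the measured TCP pose, the force and the opening at its end, in the units of the state.
- robot.sense(): the state, without advancing time (a new reading comes with each control period).
- robot.grab_frame(name): name is "scene" or "top" or "wrist"; returns a dict with "img" (384x512x3 uint8, blue, green, red), "range_z" (384x512 float32, m along the optical axis (not along the pixel's ray), 0 where there is no reading), "fovy" (degrees; the focal length in pixels is half the picture's height over the tangent of half this angle, whatever the lens; pixels are square), "cx", "cy" (the principal point, pixels), "rvec" (rotation vector, rad) and "tvec" (3), from world to camera coordinates, as OpenCV has them. Camera axes: x right, y down, z forward; pixel columns grow to the right and rows downward; lengths in m; the calibration is good to about 2 mm. A picture is of the moment at which its call begins.
- robot.sign_off(): hands the job in, once; it reports no verdict.
Trained networks look in a picture, given as the dict that the camera call returned (one of the last four; its "shot" number tells which), for a name from the list of things; names that differ only in an ending like _2 or _b are one class to them, and where a whole thing is asked for, a point or a joint stands for the part that bears it (a point fixed in the world has none). Each returns a list of dicts, best first, with "conf" (0 to 1); they miss things now and then, are a little off and sometimes report something else, mostly with a low value. They report only what shows in the picture. A call takes as long as a camera call.
- robot.search_frame(picture, label): "pixel" ([column, row] in pixels, amid what is visible of it).
The state is a dict: "clock": time; "joint_pos": joint angles; "joint_velocities": joint speeds; "tau": joint torques, N m; "ee_pos": TCP position; "ee_rot": TCP orientation; "contact_force": force on the tool from outside, world axes, zero at the start; "ft_torque": the same for the moment, N m; "width": opening from 0.0 (shut) to 1.0 (fully open).
Only numpy, scipy, OpenCV 4.12 (cv2) and the standard library are available. Lean on these libraries where they do the work, as an engineer would, in place of code of your own. Each camera call takes 0.05 s, during which the arm holds its last target.

## Working session

There is one attempt and no reset: what is moved stays moved. The work goes in short steps, Python scripts to look and compute and a shell command to move; the robot and the scene stay as the last step left them, time stands still between calls to the robot, and variables do not carry over. Pictures are saved under pics/ and viewed, and the job is handed in when it is done.

```bash
ls; mkdir -p pics
cat > h.py <<'E'
import numpy as np, cv2
from station import robot
from scipy.spatial.transform import Rotation as R
def cloud(f):
    H,W=f["range_z"].shape; fl=H/2/np.tan(np.radians(f["fovy"])/2)
    u,v=np.meshgrid(np.arange(W),np.arange(H)); z=f["range_z"]
    P=np.stack([(u-f["cx"])/fl*z,(v-f["cy"])/fl*z,z],-1)
    Rm=cv2.Rodrigues(np.array(f["rvec"],float))[0]
    return (P-np.array(f["tvec"],float).reshape(3))@Rm
def save(f,n): cv2.imwrite("pics/"+n+".png",f["img"])
E
python3 - <<'E'
from h import *
print(robot.sense())
for n in ["scene","top"]:
    f=robot.grab_frame(n); save(f,n+"0"); P=cloud(f)
    for l in ["bath","lid","lid_grip","mat","portafilter","tamper","spanner"]:
        r=robot.search_frame(f,l)
        for d in r[:2]:
            c,w=map(int,np.round(d["pixel"])); print(n,l,round(d["conf"],2),c,w,P[w,c].round(3),f["range_z"][w,c]>0)
E
```

```text
pics
{'clock': 0.0, 'joint_pos': array([ 1.07603376e+00,  2.76630139e-01,  1.50615014e+00,  1.78249895e-05,
        1.36067404e+00, -1.20968854e-01]), 'joint_velocities': array([-2.02378368e-03,  7.73308145e-04, -3.26247962e-05, -4.77695398e-04,
        2.55110663e-05, -1.47058507e-03]), 'tau': array([ 6.55078584e-04, -4.16770434e+01, -2.45801014e+01, -1.24118496e-04,
        1.09179641e-02, -2.05339127e-06]), 'ee_pos': array([0.20970011, 0.534851  , 0.23841287]), 'ee_rot': array([-5.83639121e-01, -3.08631066e+00,  2.77798264e-03]), 'contact_force': array([ 0.85327915,  0.20401212, -0.17545874]), 'ft_torque': array([0.00378181, 0.05102817, 0.04536137]), 'width': 1.0029902725868576}
scene bath 0.88 235 172 [ 0.649 -0.113  0.175] True
scene lid 0.76 227 150 [ 0.594 -0.215  0.17 ] True
scene lid 0.52 359 300 [0.665 0.517 0.023] True
scene lid_grip 0.64 228 152 [ 0.602 -0.2    0.177] True
scene lid_grip 0.29 307 232 [0.581 0.211 0.008] True
scene mat 0.81 306 233 [0.585 0.21  0.004] True
scene portafilter 0.59 226 218 [ 0.769 -0.052  0.043] True
scene tamper 0.58 358 298 [0.667 0.51  0.037] True
scene tamper 0.57 307 233 [0.582 0.212 0.004] True
scene spanner 0.61 191 137 [ 0.578 -0.489  0.011] True
top bath 0.89 293 210 [ 0.547 -0.093  0.148] True
top lid 0.73 333 202 [ 0.568 -0.213  0.172] True
top lid 0.19 295 212 [ 0.541 -0.099  0.146] True
top lid_grip 0.68 333 198 [ 0.578 -0.207  0.206] True
top mat 0.83 204 206 [0.573 0.208 0.003] True
top portafilter 0.79 277 147 [ 0.771 -0.054  0.036] True
top tamper 0.7 118 182 [0.657 0.487 0.07 ] True
top spanner 0.61 406 200 [ 0.577 -0.502  0.008] True
```

View pics/top0.png

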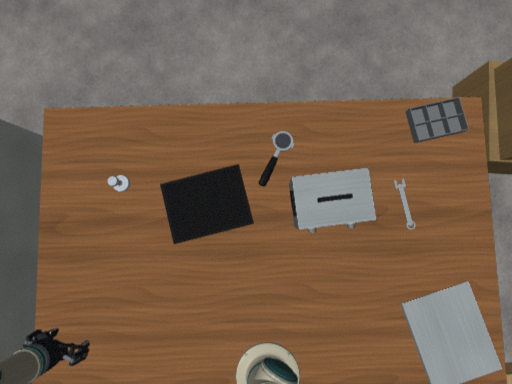

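View pics/scene0.png

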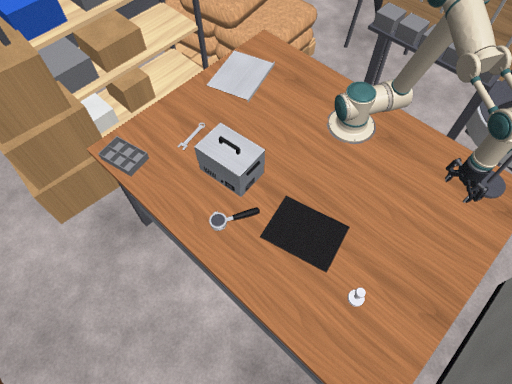

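The top view shows the bath with its lid on the right (handle at 335,198), the mat on the left (207,204), portafilter at (277,155), tamper (118,183) and spanner (405,205). Next I measure the rectangles.

```bash
cat > m.py <<'E'
from h import *
def rect(xy,n):
    (c,s,a)=cv2.minAreaRect((xy*1000).astype(np.float32)); print(n,np.round(c,1),np.round(s,1),round(a,1),len(xy))
for n in ["scene","top"]:
    f=robot.grab_frame(n); P=cloud(f).reshape(-1,3); I=f["img"].reshape(-1,3).astype(int)
    ok=f["range_z"].reshape(-1)>0
    A=ok&(abs(P[:,0]-.575)<.14)&(abs(P[:,1]+.21)<.16)
    pl=A&(P[:,2]>.164)&(P[:,2]<.185)
    print("plate z",np.median(P[pl,2])); rect(P[pl][:,:2],"plate")
    bar=A&(P[:,2]>.192)&(P[:,2]<.22)
    print("bar z",np.percentile(P[bar,2],[10,50,90])); rect(P[bar][:,:2],"bar"); print(P[bar].mean(0))
    m=ok&(abs(P[:,0]-.575)<.18)&(abs(P[:,1]-.21)<.2)&(P[:,2]<.03)&(I.max(1)<60)
    rect(P[m][:,:2],"mat"); print("z",np.median(P[m,2]))
    o=ok&(P[:,2]>.012)&(P[:,0]>.7)&(P[:,0]<.9)&(abs(P[:,1])<.2); 
    p=ok&(P[:,2]>.012)&(P[:,2]<.06)&(P[:,0]>.6)&(P[:,0]<.9)&(P[:,1]<.06)&(P[:,1]>-.085)
    print("pf",P[p].min(0),P[p].max(0))
E
python3 m.py
```

```text
plate z 0.17425720994093322
plate [ 582.6 -212.9] [164.9 239. ] 5.0 1868
bar z [0.20001336 0.20497644 0.20982181]
bar [ 582.4 -211.6] [16.  99.3] 7.5 99
[ 0.5836733  -0.21023027  0.20503107]
mat [592.  171.1] [220.7 346.3] 13.5 3549
z 0.005236999524140608
pf [ 0.64211086 -0.0845963   0.01233816] [0.83019921 0.01589452 0.04451147]
plate z 0.17307526172087312
plate [ 581.6 -215.3] [161.8 237.6] 5.7 3930
bar z [0.20310062 0.20585133 0.20812079]
bar [ 580.6 -214.6] [ 13.7 100. ] 5.8 164
[ 0.5803123  -0.21328728  0.20568979]
mat [589.2 173.4] [217.1 344.8] 13.2 4938
z 0.004100374005111184
pf [ 0.64019197 -0.08353859  0.01202572] [0.82844862 0.01526146 0.04144813]
```

```bash
cat >> h.py <<'E'
def plan(tgt,jaw_deg,grasp=True,yaw_only=False):
    """tgt: grasp point (TCP is 11 mm ahead of it) world m; jaw_deg: direction of tool y, mod 180"""
    s=robot.sense(); M=R.from_rotvec(s["ee_rot"]).as_matrix()
    a=np.degrees(np.arctan2(M[1,1],M[0,1])); d=(jaw_deg-a+90)%180-90
    jd=np.radians(a+d); y=np.array([np.cos(jd),np.sin(jd),0]); z=np.array([0,0,-1.]); x=np.cross(y,z)
    T=np.stack([x,y,z],1)
    t=np.array(tgt,float)+(np.array([0,0,-.011]) if grasp else 0)
    dp=t-s["ee_pos"]
    print("clock",round(s["clock"],2),"tcp",s["ee_pos"].round(4),"jaw",round(a,2),"q",s["joint_pos"].round(2),"F",s["contact_force"].round(1),"w",round(s["width"]*85.4,1))
    print("turn(tool,deg)",np.degrees(R.from_matrix(M.T@T).as_rotvec()).round(2))
    print("dp world mm",(dp*1e3).round(1)," tool now",(M.T@dp*1e3).round(1)," tool after turn",(T.T@dp*1e3).round(1))
E
python3 - <<'E'
from h import *
f=robot.grab_frame("top"); P=cloud(f).reshape(-1,3); I=f["img"].reshape(-1,3).astype(int)
m=(P[:,2]<.03)&(abs(P[:,0]-.575)<.18)&(P[:,1]>.028)&(P[:,1]<.42)&(I.max(1)<60)
print(cv2.minAreaRect((P[m][:,:2]*1000).astype(np.float32)))
plan([.582,-.214,.32],5.7)
E
```

```text
((581.9461669921875, 201.6182403564453), (217.33831787109375, 289.12158203125), 13.235172271728516)
clock 0.95 tcp [0.21   0.5353 0.2393] jaw 68.58 q [ 1.08  0.28  1.5   0.    1.36 -0.12] F [-0.2 -0.3 -0.6] w 85.4
turn(tool,deg) [ 1.000e-02 -0.000e+00  6.288e+01]
dp world mm [ 372.  -749.3   69.7]  tool now [-620.  -561.7  -69.7]  tool after turn [-782.6  295.8  -69.7]
```

```bash
python3 -m jog '[[[0,0,-12],[0,0,8],85],[[0,0,-12],[0,0,8],85],[[0,0,-12],[0,0,8],85],[[0,0,-12],[0,0,8],85],[[0,0,-12],[0,0,8],85],[[0,0,-12],[0,0,8],85],[[0,0,0],[0,0,8],85],[[0,0,0],[0,0,7],85]]'
python3 -c "
from h import *
plan([.582,-.214,.32],5.7)"
```

```text
clock: 1.75
ee_pos: [0.2098, 0.535, 0.3138]
ee_rot: [2.162, 2.279, -0.002]
contact_force: [0.1, 0.3, -0.5]
width: 0.996
clock 1.75 tcp [0.2098 0.535  0.3138] jaw 3.02 q [1.08 0.24 1.37 0.   1.53 1.02] F [ 0.1  0.3 -0.5] w 85.1
turn(tool,deg) [-0.04  0.06 -2.68]
dp world mm [ 372.2 -749.    -4.8]  tool now [-767.5  332.3    5.4]  tool after turn [-782.3  295.9    4.8]
```

```bash
python3 -m jog '[[[-38,16,0],[0,0,-2.5],85],[[-38,16,0],[0,0,0],85],[[-38,16,0],[0,0,0],85],[[-38,16,0],[0,0,0],85],[[-38,16,0],[0,0,0],85],[[-38,16,0],[0,0,0],85],[[-38,16,0],[0,0,0],85],[[-38,16,0],[0,0,0],85],[[-38,16,0],[0,0,0],85],[[-38,16,0],[0,0,0],85]]'
python3 -c "
from h import *
plan([.582,-.214,.32],5.7)"
```

```text
clock: 2.75
ee_pos: [0.4092, 0.1639, 0.3138]
ee_rot: [2.1, 2.336, 0.009]
contact_force: [0.5, 0.4, 0.1]
width: 0.998
clock 2.75 tcp [0.4092 0.1639 0.3138] jaw 6.1 q [0.22 0.03 1.63 0.   1.48 0.11] F [0.5 0.4 0.1] w 85.2
turn(tool,deg) [ 0.26 -0.19  0.4 ]
dp world mm [ 172.8 -377.9   -4.8]  tool now [-394.2  131.6    4.1]  tool after turn [-393.2  134.4    4.8]
```

```bash
python3 -m jog '[[[-40,13,0],[0,0,0],85],[[-40,13,0],[0,0,0],85],[[-40,13,0],[0,0,0],85],[[-40,13,0],[0,0,0],85],[[-40,13,0],[0,0,0],85],[[-40,13,0],[0,0,0],85],[[-40,13,0],[0,0,0],85],[[-40,13,0],[0,0,0],85],[[-30,13,0],[0,0,0],60],[[-20,8,0],[0,0,0],60],[[0,0,0],[0,0,0],60]]'
python3 - <<'E'
from h import *
plan([.582,-.214,.32],5.7)
f=robot.grab_frame("wrist"); save(f,"w1"); P=cloud(f)
z=P[...,2]; b=(z>.195)&(z<.215)&(abs(P[...,0]-.582)<.06)&(abs(P[...,1]+.214)<.08); q=P[b]
print(len(q),np.median(q[:,2]),cv2.minAreaRect((q[:,:2]*1000).astype(np.float32)))
p=(z>.165)&(z<.183);q=P[p];print(len(q),np.median(q[:,2]),cv2.minAreaRect((q[:,:2]*1000).astype(np.float32)))
E
```

```text
clock: 3.85
ee_pos: [0.5789, -0.2131, 0.3132]
ee_rot: [2.106, 2.324, 0.014]
contact_force: [-0.6, -0.2, 0.2]
width: 0.701
clock 3.85 tcp [ 0.5789 -0.2131  0.3132] jaw 5.62 q [-0.47  0.31  1.28  0.01  1.55 -0.57] F [-0.6 -0.2  0.2] w 59.9
turn(tool,deg) [ 0.58 -0.13 -0.07]
dp world mm [ 3.1 -0.9 -4.2]  tool now [-1.2  3.   4.3]  tool after turn [-1.2  3.   4.2]
2338 0.20661523003502774 ((581.5285034179688, -211.4069366455078), (14.00810718536377, 98.9130859375), 5.851472854614258)
47424 0.17394376890656538 ((582.2978515625, -212.01722717285156), (162.0960693359375, 236.7754364013672), 5.731184005737305)
```

View pics/w1.png

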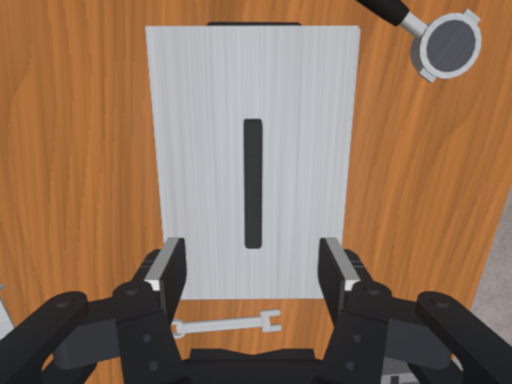

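The wrist view shows the bar centred at (253,185), between the open fingers; its measured centre is (0.582, -0.212) with yaw 5.8°, matching the given size. I descend.

```bash
python3 -m jog '[[[0,3,25],[0.5,0,0],50],[[-1,0,25],[0,0,0],50],[[0,0,25],[0,0,0],50],[[0,0,20],[0,0,0],50],[[0,0,0],[0,0,0],50]]'
python3 -c "
from h import *
plan([.582,-.212,.2005],5.75)"
```

```text
clock: 4.4
ee_pos: [0.5797, -0.206, 0.218]
ee_rot: [-2.103, -2.33, -0.009]
contact_force: [-0.2, -0.4, -0.0]
width: 0.588
clock 4.4 tcp [ 0.5797 -0.206   0.218 ] jaw 5.86 q [-0.46  0.35  1.45  0.01  1.34 -0.56] F [-0.2 -0.4 -0. ] w 50.2
turn(tool,deg) [ 0.14 -0.34  0.11]
dp world mm [  2.3  -6.  -28.5]  tool now [-6.4  1.6 28.4]  tool after turn [-6.2  1.7 28.5]
```

```bash
python3 -m jog '[[[-6,2,10],[0,-0.3,0],50],[[0,0,10],[0,0,0],50],[[0,0,8],[0,0,0],50],[[0,0,0],[0,0,0],50]]'
python3 -c "
from h import *
plan([.582,-.212,.2005],5.75)"
```

```text
clock: 4.8
ee_pos: [0.5834, -0.2105, 0.1914]
ee_rot: [2.099, 2.33, 0.006]
contact_force: [-0.1, -0.6, 0.3]
width: 0.58
clock 4.8 tcp [ 0.5834 -0.2105  0.1914] jaw 5.98 q [-0.46  0.37  1.49  0.    1.28 -0.56] F [-0.1 -0.6  0.3] w 49.6
turn(tool,deg) [0.38 0.1  0.23]
dp world mm [-1.4 -1.5 -1.9]  tool now [-1.3 -1.6  1.9]  tool after turn [-1.3 -1.6  1.9]
```

```bash
python3 -m jog '[[[-1,-1.5,2],[0,0,0],30],[[0,0,0],[0,0,0],5],[[0,0,0],[0,0,0],5],[[0,0,0],[0,0,0],5],[[0,0,0],[0,0,0],5],[[0,0,0],[0,0,0],5]]' 60
python3 -m jog '[[[0,0,0],[0,0,0],5],[[0,0,0],[0,0,0],5]]' 60
python3 -c "
from h import *
plan([.582,-.212,.2005],5.75)"
```

```text
clock: 5.4
ee_pos: [0.5825, -0.2121, 0.1904]
ee_rot: [2.098, 2.328, 0.007]
contact_force: [0.0, 0.1, -0.7]
width: 0.149
clock: 5.6
ee_pos: [0.5825, -0.2121, 0.1904]
ee_rot: [2.098, 2.328, 0.007]
contact_force: [0.8, -0.3, -1.8]
width: 0.15
clock 5.6 tcp [ 0.5825 -0.2121  0.1904] jaw 5.96 q [-0.46  0.37  1.49  0.    1.27 -0.57] F [ 0.8 -0.3 -1.8] w 12.8
turn(tool,deg) [0.48 0.14 0.21]
dp world mm [-0.5  0.1 -0.9]  tool now [ 0.2 -0.5  0.9]  tool after turn [ 0.2 -0.5  0.9]
```

Gripped (≈13 mm). I lift slowly first, then check.

```bash
python3 -m jog '[[[0,0,-6],[0,0,0],5],[[0,0,-10],[0,0,0],5],[[0,0,-15],[0,0,0],5],[[0,0,-20],[0,0,0],5],[[0,0,-25],[0,0,0],5],[[0,0,-20],[0,0,0],5],[[0,0,-10],[0,0,0],5]]' 60
python3 - <<'E'
from h import *
plan([.582,.2016,.32],13.2)
f=robot.grab_frame("wrist"); save(f,"w2")
f=robot.grab_frame("top"); save(f,"t2"); P=cloud(f).reshape(-1,3)
for l in ["basket","filter_cup_mid","brass_block_mid"]:
    print(l,[(d["pixel"],d["conf"]) for d in robot.search_frame(f,l)[:2]])
E
```

```text
clock: 6.3
ee_pos: [0.58, -0.2113, 0.3001]
ee_rot: [2.102, 2.333, 0.004]
contact_force: [0.6, -0.3, -3.4]
width: 0.153
clock 6.3 tcp [ 0.58   -0.2113  0.3001] jaw 5.96 q [-0.46  0.31  1.3   0.    1.52 -0.57] F [ 0.6 -0.3 -3.4] w 13.1
turn(tool,deg) [ 0.16 -0.04 -7.24]
dp world mm [  2.  412.9   8.9]  tool now [410.5  44.9  -8.4]  tool after turn [401.5  96.2  -8.9]
basket []
filter_cup_mid []
brass_block_mid []
```

View pics/w2.png

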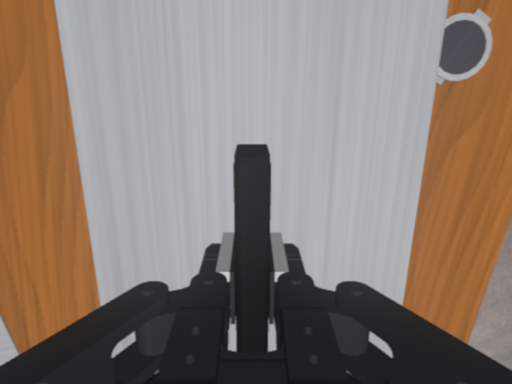

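The wrist view shows the lid hanging level from the bar (bar centre ~ (252,230)); force −3.4 N agrees with 0.3 kg. I carry it to the mat.

```bash
python3 -m jog '[[[15,2,0],[0,0,0],5],[[30,3,0],[0,0,0],5],[[38,4,0],[0,0,-1],5],[[38,5,0],[0,0,-1],5],[[38,5,0],[0,0,-1],5],[[38,5,0],[0,0,-1],5],[[38,6,0],[0,0,-1],5],[[38,6,0],[0,0,-1],5],[[38,6,0],[0,0,-1],5],[[38,7,0],[0,0,0],5],[[30,6,0],[0,0,0],5],[[15,3,0],[0,0,0],5]]' 60
python3 -c "
from h import *
plan([.582,.2016,.2],13.2)"
```

```text
clock: 7.75
ee_pos: [0.56, 0.2127, 0.2844]
ee_rot: [-1.932, -2.434, 0.013]
contact_force: [0.5, -0.9, -2.9]
width: 0.151
clock 7.75 tcp [0.56   0.2127 0.2844] jaw 13.14 q [0.23 0.31 1.35 0.02 1.51 0.  ] F [ 0.5 -0.9 -2.9] w 12.9
turn(tool,deg) [-1.58 -1.24 -0.08]
dp world mm [ 22.  -11.1 -95.4]  tool now [-17.9  21.5  94.5]  tool after turn [-15.9  18.9  95.4]
```

```bash
python3 -m jog '[[[-8,9,0],[-1.6,-1.2,0],5],[[-8,10,0],[0,0,0],5],[[0,0,25],[0,0,0],5],[[0,0,40],[0,0,0],5],[[0,0,25],[0,0,0],5],[[0,0,0],[0,0,0],5]]' 60
python3 -c "
from h import *
plan([.582,.2016,.06],13.2)"
```

```text
clock: 8.35
ee_pos: [0.5828, 0.2021, 0.1886]
ee_rot: [-1.949, -2.463, 0.002]
contact_force: [-1.0, 0.3, -2.8]
width: 0.154
clock 8.35 tcp [0.5828 0.2021 0.1886] jaw 13.28 q [ 0.22  0.37  1.49 -0.    1.28 -0.01] F [-1.   0.3 -2.8] w 13.1
turn(tool,deg) [-0.06  0.03  0.08]
dp world mm [  -0.8   -0.5 -139.6]  tool now [ -0.3  -0.8 139.6]  tool after turn [ -0.3  -0.9 139.6]
```

```bash
python3 -m jog '[[[0,-1,25],[0,0,0],5],[[0,0,35],[0,0,0],5],[[0,0,35],[0,0,0],5],[[0,0,25],[0,0,0],5],[[0,0,15],[0,0,0],5],[[0,0,0],[0,0,0],5]]' 60
python3 -c "
from h import *
plan([.582,.2016,.0415],13.2)"
```

```text
clock: 8.95
ee_pos: [0.5913, 0.197, 0.0562]
ee_rot: [1.953, 2.45, 0.01]
contact_force: [-0.2, -0.3, -2.1]
width: 0.152
clock 8.95 tcp [0.5913 0.197  0.0562] jaw 12.86 q [ 0.21  0.49  1.66 -0.    0.98 -0.01] F [-0.2 -0.3 -2.1] w 13.0
turn(tool,deg) [ 0.59  0.14 -0.34]
dp world mm [ -9.3   4.6 -25.7]  tool now [ 6.6 -8.3 25.6]  tool after turn [ 6.6 -8.  25.7]
```

```bash
python3 -m jog '[[[7,-8,8],[0.6,0,0],5],[[0,0,8],[0,0,0],5],[[0,0,5],[0,0,0],5],[[0,0,3],[0,0,0],5],[[0,0,0],[0,0,0],5]]' 60
python3 -c "
from h import *
plan([.582,.2016,.0415],13.2)"
```

```text
clock: 9.45
ee_pos: [0.5859, 0.2024, 0.0353]
ee_rot: [1.956, 2.449, 0.007]
contact_force: [0.5, 0.6, -2.5]
width: 0.149
clock 9.45 tcp [0.5859 0.2024 0.0353] jaw 12.78 q [ 0.22  0.51  1.69 -0.    0.94  0.  ] F [ 0.5  0.6 -2.5] w 12.7
turn(tool,deg) [ 0.45  0.15 -0.42]
dp world mm [-3.9 -0.8 -4.8]  tool now [ 0.1 -4.   4.8]  tool after turn [ 0.1 -4.   4.8]
```

```bash
python3 -m jog '[[[0,0,2],[0.4,0,0],5],[[0,0,2],[0,0,0],5],[[0,0,1],[0,0,0],5],[[0,0,0.5],[0,0,0],5],[[0,0,0],[0,0,0],5]]' 60
python3 -c "
from h import *
plan([.582,.2016,.0415],13.2)"
```

```text
clock: 9.95
ee_pos: [0.5869, 0.2027, 0.0305]
ee_rot: [1.958, 2.452, 0.001]
contact_force: [-0.3, -0.5, -2.1]
width: 0.149
clock 9.95 tcp [0.5869 0.2027 0.0305] jaw 12.79 q [ 0.22  0.52  1.68 -0.    0.94  0.  ] F [-0.3 -0.5 -2.1] w 12.7
turn(tool,deg) [ 0.16  0.15 -0.41]
dp world mm [-4.9 -1.1 -0. ]  tool now [ 0.1 -5.  -0. ]  tool after turn [ 0.1 -5.   0. ]
```

```bash
python3 -m jog '[[[0,0,1],[0,0,0],5],[[0,0,1],[0,0,0],5]]' 60; python3 -m jog '[[[0,0,1],[0,0,0],5],[[0,0,0],[0,0,0],5]]' 60
```

```text
clock: 10.15
ee_pos: [0.5869, 0.2026, 0.0304]
ee_rot: [1.957, 2.452, 0.001]
contact_force: [-2.4, -0.7, 5.8]
width: 0.153
clock: 10.35
ee_pos: [0.587, 0.2027, 0.0305]
ee_rot: [1.957, 2.451, 0.003]
contact_force: [-0.5, -0.8, -3.2]
width: 0.146
```

It's resting on the mat (z stops at 0.0304, a 5.8 N push). I release it and rise.

```bash
python3 -m jog '[[[0,0,0],[0,0,0],30],[[0,0,0],[0,0,0],45],[[0,0,0],[0,0,0],45],[[0,0,0],[0,0,0],45],[[0,0,0],[0,0,0],45]]'
python3 -m jog '[[[0,0,-15],[0,0,0],45],[[0,0,-30],[0,0,0],45],[[0,0,-45],[0,0,0],45],[[0,0,-45],[0,0,0],45],[[0,0,-45],[0,0,0],45],[[0,0,-45],[0,0,0],45],[[0,0,-45],[0,0,0],45],[[0,0,-20],[0,0,0],45],[[0,0,0],[0,0,0],45]]'
python3 - <<'E'
from h import *
plan([.582,-.213,.4],95.7)
f=robot.grab_frame("top"); save(f,"t3"); P=cloud(f); z=P[...,2]
p=(z>.018)&(z<.06)&(abs(P[...,0]-.582)<.15)&(abs(P[...,1]-.2)<.16)
print("lid z",np.percentile(z[p],[5,25,50,75,95]),cv2.minAreaRect((P[p][:,:2]*1000).astype(np.float32)))
b=(z>.034)&p; print(P[b].mean(0))
for l in ["lid_grip","basket","basket_grip","filter_cup_mid","brass_block_mid","bath","tamper","portafilter","spanner"]:
    for d in robot.search_frame(f,l)[:2]:
        c,r=map(int,np.round(d["pixel"])); print(l,round(d["conf"],2),c,r,P[r,c].round(3))
q=(z>.155)&(z<.185)&(abs(P[...,0]-.582)<.15)&(abs(P[...,1]+.213)<.18)
print("rim",cv2.minAreaRect((P[q][:,:2]*1000).astype(np.float32)),np.median(z[q]))
cv2.imwrite("pics/t3z.png",cv2.resize(f["img"][130:260,140:440],None,fx=2.6,fy=2.6))
E
```

```text
clock: 10.85
ee_pos: [0.5887, 0.203, 0.0307]
ee_rot: [1.956, 2.45, 0.007]
contact_force: [-0.1, 0.2, 1.0]
width: 0.524
clock: 11.75
ee_pos: [0.5858, 0.2031, 0.3302]
ee_rot: [1.958, 2.452, 0.002]
contact_force: [0.8, 0.1, -0.5]
width: 0.527
clock 11.75 tcp [0.5858 0.2031 0.3302] jaw 12.78 q [ 0.22  0.31  1.23 -0.    1.59 -0.  ] F [ 0.8  0.1 -0.5] w 45.0
turn(tool,deg) [ 6.000e-02  2.800e-01 -8.292e+01]
dp world mm [  -3.8 -416.1   58.8]  tool now [-405.1  -95.6  -58.1]  tool after turn [  45.1 -413.7  -58.8]
lid z [0.0181845  0.01996319 0.04354516 0.04582648 0.0485152 ] ((589.1881713867188, 200.02871704101562), (149.140380859375, 202.05880737304688), 15.964383125305176)
[0.5869015  0.19750195 0.04477551]
lid_grip 0.95 211 202 [0.586 0.182 0.01 ]
basket 0.97 332 189 [ 0.608 -0.214  0.161]
basket 0.3 407 200 [ 0.578 -0.509 -0.001]
filter_cup_mid 0.69 345 202 [ 0.571 -0.268  0.095]
brass_block_mid 0.52 313 200 [ 0.579 -0.161  0.114]
brass_block_mid 0.44 225 221 [0.518 0.135 0.001]
bath 0.88 331 198 [ 0.581 -0.21   0.16 ]
portafilter 0.74 328 196 [ 0.592 -0.214  0.091]
portafilter 0.73 212 204 [0.578 0.178 0.016]
spanner 0.56 403 200 [ 0.578 -0.493  0.005]
rim ((582.1097412109375, -215.95321655273438), (160.19847106933594, 237.24703979492188), 5.449709415435791) 0.16946562408327442
```

View pics/t3z.png

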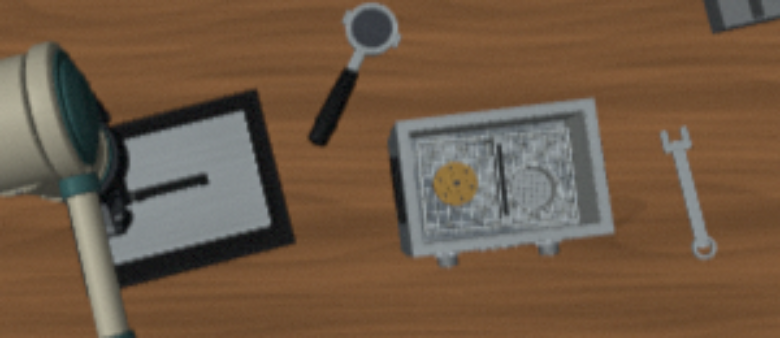

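The zoomed top view shows the lid flat on the mat (bar at ~(170,190) in the crop), and the open tank with the basket: brass block at (455,183), sleeve at (502,180), filter cup at (535,188). The sleeve is hard to measure from up here, so I'll turn and look with the wrist camera.

```bash
python3 -m jog '[[[0,0,-4],[0,0,8],60],[[0,0,-4],[0,0,8],60],[[0,0,-4],[0,0,8],60],[[0,0,-4],[0,0,8],60],[[0,0,-4],[0,0,8],60],[[0,0,-4],[0,0,8],60],[[0,0,-4],[0,0,8],60],[[0,0,0],[0,0,8],60],[[0,0,0],[0,0,8],60],[[0,0,0],[0,0,8],60],[[0,0,0],[0,0,8],60],[[0,0,0],[0,0,6],60]]'
python3 -c "
from h import *
plan([.582,-.213,.36],95.7)"
```

```text
clock: 13.45
ee_pos: [0.584, 0.2027, 0.3492]
ee_rot: [3.134, 0.133, -0.021]
contact_force: [-0.4, -0.3, -0.2]
width: 0.7
clock 13.45 tcp [0.584  0.2027 0.3492] jaw -85.13 q [ 0.22  0.31  1.18 -0.    1.66  1.71] F [-0.4 -0.3 -0.2] w 59.8
turn(tool,deg) [ 0.26  0.78 -0.84]
dp world mm [-2.000e+00 -4.157e+02 -2.000e-01]  tool now [-37.2 414.1   2.6]  tool after turn [-4.330e+01  4.135e+02  2.000e-01]
```

```bash
python3 -m jog '[[[-4,38,0],[0,0.7,-0.8],60],[[-4,38,0],[0,0,0],60],[[-4,38,0],[0,0,0],60],[[-4,38,0],[0,0,0],60],[[-4,38,0],[0,0,0],60],[[-4,38,0],[0,0,0],60],[[-4,38,0],[0,0,0],60],[[-4,38,0],[0,0,0],60],[[-4,38,0],[0,0,0],60],[[-4,38,0],[0,0,0],60],[[-2,20,0],[0,0,0],60],[[0,0,0],[0,0,0],60]]'
python3 - <<'E'
from h import *
plan([.582,-.213,.36],95.7)
f=robot.grab_frame("wrist"); save(f,"w4"); P=cloud(f)
for l in ["basket","basket_grip","filter_cup_mid","brass_block_mid"]:
    for d in robot.search_frame(f,l)[:2]:
        c,r=map(int,np.round(d["pixel"])); print(l,round(d["conf"],2),c,r,P[r,c].round(3))
z=P[...,2]; I=f["img"].max(2)
q=(z>.148)&(z<.168)&(abs(P[...,0]-.582)<.065)&(abs(P[...,1]+.213)<.06)&(I<70)
print(q.sum(),P[q].mean(0),cv2.minAreaRect((P[q][:,:2]*1000).astype(np.float32)))
E
```

```text
clock: 14.65
ee_pos: [0.5816, -0.2136, 0.3447]
ee_rot: [3.135, 0.159, -0.01]
contact_force: [-0.0, 0.7, -0.2]
width: 0.702
clock 14.65 tcp [ 0.5816 -0.2136  0.3447] jaw -84.18 q [-0.46  0.31  1.2  -0.01  1.64  1.01] F [-0.   0.7 -0.2] w 60.0
turn(tool,deg) [0.13 0.36 0.12]
dp world mm [0.4 0.6 4.3]  tool now [ 0.4 -0.5 -4.4]  tool after turn [ 0.4 -0.5 -4.3]
basket 0.89 250 147 [ 0.6   -0.209  0.16 ]
basket_grip 0.62 250 156 [ 0.591 -0.21   0.16 ]
filter_cup_mid 0.64 292 168 [ 0.569 -0.262  0.096]
brass_block_mid 0.72 211 149 [ 0.585 -0.167  0.113]
brass_block_mid 0.25 249 152 [ 0.595 -0.209  0.16 ]
0 [nan nan nan] ((0.0, 0.0), (0.0, 0.0), 0.0)<stdin>:9: RuntimeWarning: Mean of empty slice.
  ret = um.true_divide(
```

View pics/w4.png

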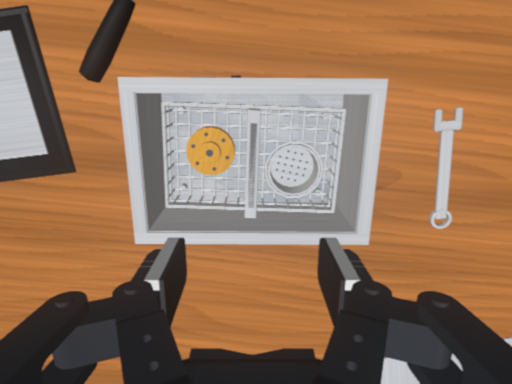

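The wrist view shows the tank with the basket: cross handle at (252,163) running vertically, brass block at (211,151), cup at (294,168), both in their halves. I measure the sleeve by height.

Run:
```python
from h import *
f=robot.grab_frame("wrist"); P=cloud(f)
z=P[...,2]
for lo,hi in [(.150,.175)]:
    q=(z>lo)&(z<hi)&(abs(P[...,0]-.582)<.055)&(abs(P[...,1]+.213)<.04)
    print(q.sum(),P[q].mean(0),np.percentile(z[q],[5,50,95]),cv2.minAreaRect((P[q][:,:2]*1000).astype(np.float32)))
    n,lab,st,ce=cv2.connectedComponentsWithStats(q.astype(np.uint8)); print(st,ce)
rim=(z>.163)&(z<.178)&(abs(P[...,0]-.582)<.1)&(abs(P[...,1]+.213)<.14)
print(cv2.minAreaRect((P[rim][:,:2]*1000).astype(np.float32)))
w=(z>.117)&(z<.135)&(abs(P[...,0]-.582)<.065)&(abs(P[...,1]+.213)<.103)
print("wall",w.sum(),cv2.minAreaRect((P[w][:,:2]*1000).astype(np.float32)))
cv2.imwrite("pics/w5.png",cv2.resize(f["img"][70:250,110:400],None,fx=2.7,fy=2.7,interpolation=cv2.INTER_CUBIC))
for y in (120,140,163,190,205): print(y,z[y,236:268:2].round(3), f["img"][y,252])
```

```text
1331 [ 0.58359904 -0.21277456  0.15986125] [0.15864326 0.15990439 0.16111781] ((580.83740234375, -212.99427795410156), (107.80999755859375, 12.000763893127441), 3.740765333175659)
[[     0      0    512    384 195277]
 [   249    110     17    109   1331]] [[255.4915479  191.69122836]
 [256.74004508 163.44402705]]
((582.9199829101562, -213.02333068847656), (160.39926147460938, 236.90476989746094), 5.4799652099609375)
wall 3963 ((577.2793579101562, -213.39120483398438), (123.17977142333984, 208.64688110351562), 4.61115837097168)
120 [0.081 0.081 0.082 0.082 0.094 0.081 0.082 0.081 0.08  0.161 0.159 0.161
 0.16  0.161 0.162 0.082] [208 205 202]
140 [0.099 0.092 0.093 0.092 0.092 0.093 0.092 0.093 0.16  0.16  0.16  0.159
 0.161 0.161 0.16  0.093] [213 210 207]
163 [0.08  0.08  0.082 0.091 0.092 0.081 0.081 0.081 0.161 0.159 0.16  0.16
 0.16  0.16  0.081 0.082] [199 196 193]
190 [0.093 0.09  0.08  0.092 0.081 0.081 0.081 0.16  0.159 0.159 0.159 0.16
 0.161 0.08  0.082 0.093] [196 192 189]
205 [0.091 0.09  0.091 0.121 0.091 0.091 0.091 0.16  0.16  0.16  0.161 0.16
 0.16  0.09  0.092 0.119] [166 162 160]
```

View pics/w5.png

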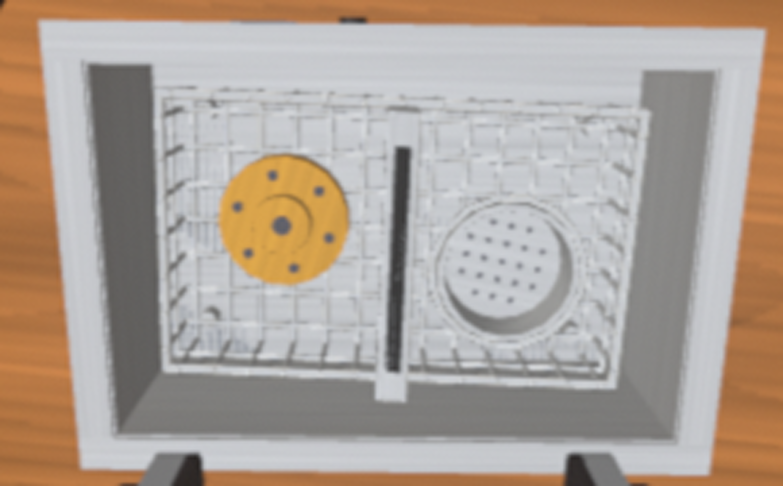

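Run:
```python
from h import *
f=robot.grab_frame("wrist"); P=cloud(f); z=P[...,2]; I=f["img"].max(2)
q=(I<90); q[:110]=0;q[230:]=0;q[:,:240]=0;q[:,275:]=0
print(q.sum(),cv2.minAreaRect(np.argwhere(q)[:,::-1].astype(np.float32)))
h=q&(z>.15)&(z<.17);print(h.sum(),P[h].mean(0),cv2.minAreaRect((P[h][:,:2]*1000).astype(np.float32)))
b=(z>.15)&(z<.17)&(abs(P[...,0]-.582)<.08)&(abs(P[...,1]+.213)<.03)
for x0,x1 in((.52,.54),(.54,.56),(.57,.59),(.61,.625),(.625,.65)):
    k=b&(P[...,0]>x0)&(P[...,0]<x1); print(x0,k.sum(),P[k][:,1].mean().round(4),np.ptp(P[k][:,1]),P[k][:,0].min(),P[k][:,0].max())
plan([.582,-.213,.1533],93.8)
```

```text
114 ((255.96206665039062, 156.45518493652344), (3.155728578567505, 63.19761657714844), 4.763641834259033)
113 [ 0.59827243 -0.21100008  0.15992588] ((590.490234375, -211.2691192626953), (62.34416198730469, 3.045656204223633), 1.8254903554916382)
0.52 141 -0.2161 0.01240196324882653 0.5267093284312911 0.5398192705145003
0.54 225 -0.2149 0.012326644085621896 0.5400051362858318 0.5599482200987791
0.57 241 -0.2131 0.012980827623190472 0.5700315621215231 0.5899826052317394
0.61 203 -0.2105 0.012097277220826957 0.6100487062890719 0.6249235922021098
0.625 176 -0.2069 0.03266221404492339 0.6250971174383809 0.649971133316671
clock 15.0 tcp [ 0.5819 -0.2092  0.3459] jaw -83.86 q [-0.46  0.31  1.2  -0.    1.64  1.01] F [ 0.   1.1 -0.2] w 60.2
turn(tool,deg) [0.09 0.27 2.34]
dp world mm [ 1.000e-01 -3.800e+00 -2.036e+02]  tool now [  0.6   3.5 203.6]  tool after turn [-2.000e-01  3.800e+00  2.036e+02]
```

```bash
python3 -m jog '[[[0,4,20],[0,0.2,2.3],50],[[0,0,35],[0,0,0],50],[[0,0,35],[0,0,0],50],[[0,0,35],[0,0,0],50],[[0,0,25],[0,0,0],50],[[0,0,12],[0,0,0],50],[[0,0,0],[0,0,0],50]]' 60
python3 -c "
from h import *
plan([.581,-.213,.153],93.8)"
```

```text
clock: 15.7
ee_pos: [0.5854, -0.2068, 0.1831]
ee_rot: [3.134, 0.118, 0.012]
contact_force: [-0.3, 0.9, -1.0]
width: 0.588
clock 15.7 tcp [ 0.5854 -0.2068  0.1831] jaw -85.68 q [-0.45  0.37  1.5  -0.    1.26  1.04] F [-0.3  0.9 -1. ] w 50.2
turn(tool,deg) [ 0.3  -0.43  0.52]
dp world mm [ -4.4  -6.2 -41.1]  tool now [-5.2  5.6 41.1]  tool after turn [-4.8  5.9 41.1]
```

```bash
python3 -m jog '[[[-5,6,0],[0.3,-0.4,0.5],45],[[0,0,0],[0,0,0],45],[[0,0,0],[0,0,0],45]]' 60
python3 - <<'E'
from h import *
plan([.581,-.213,.153],93.8)
f=robot.grab_frame("wrist"); save(f,"w6"); P=cloud(f); z=P[...,2]
b=(z>.152)&(z<.166)&(abs(P[...,0]-.582)<.07)&(abs(P[...,1]+.213)<.016)
print(b.sum(),cv2.minAreaRect((P[b][:,:2]*1000).astype(np.float32)),P[b].mean(0))
E
```

```text
clock: 16.0
ee_pos: [0.5827, -0.2141, 0.1869]
ee_rot: [3.137, 0.105, 0.009]
contact_force: [0.6, -0.2, 0.4]
width: 0.529
clock 16.0 tcp [ 0.5827 -0.2141  0.1869] jaw -86.15 q [-0.46  0.37  1.49  0.    1.27  1.04] F [ 0.6 -0.2  0.4] w 45.2
turn(tool,deg) [ 0.17 -0.31  0.05]
dp world mm [ -1.7   1.1 -44.9]  tool now [-1.9 -1.3 44.9]  tool after turn [-1.6 -1.2 44.9]
5263 ((574.3026123046875, -206.95745849609375), (119.77140045166016, 32.0836181640625), 5.968790054321289) [ 0.57347886 -0.21292567  0.15977675]
```

View pics/w6.png

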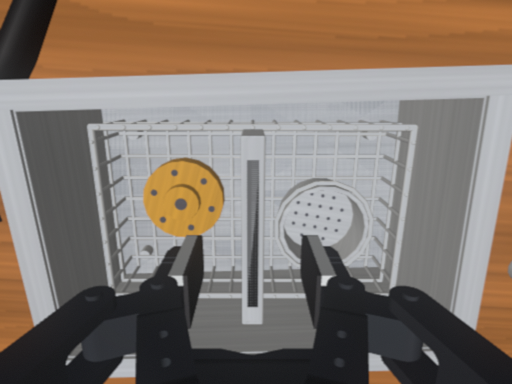

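The sleeve (252,232) sits mid-way between the fingertips (195 and 310), and the parts are below. I descend the remaining 45 mm.

```bash
python3 -m jog '[[[-2,-1,15],[0,-0.3,0],45],[[0,0,15],[0,0,0],45],[[0,0,12],[0,0,0],45],[[0,0,0],[0,0,0],45]]' 60
python3 -c "
from h import *
plan([.581,-.213,.153],93.8)"
```

```text
clock: 16.45
ee_pos: [0.5813, -0.214, 0.144]
ee_rot: [3.135, 0.105, 0.006]
contact_force: [0.4, 1.4, 0.7]
width: 0.525
clock 16.45 tcp [ 0.5813 -0.214   0.144 ] jaw -86.18 q [-0.46  0.4   1.56 -0.    1.18  1.04] F [0.4 1.4 0.7] w 44.9
turn(tool,deg) [ 0.31 -0.2   0.02]
dp world mm [-0.3  1.  -2. ]  tool now [-0.3 -1.   2. ]  tool after turn [-0.3 -1.   2. ]
```

```bash
python3 -m jog '[[[0,-1,2],[0.3,-0.2,0],45],[[0,0,1],[0,0,0],25],[[0,0,0],[0,0,0],0],[[0,0,0],[0,0,0],0],[[0,0,0],[0,0,0],0],[[0,0,0],[0,0,0],0],[[0,0,0],[0,0,0],0],[[0,0,0],[0,0,0],0]]' 80
python3 -m jog '[[[0,0,0],[0,0,0],0],[[0,0,0],[0,0,0],0]]' 100
python3 -c "
from h import *
plan([.581,-.213,.153],93.8)
f=robot.grab_frame('wrist'); save(f,'w7')"
```

```text
clock: 17.25
ee_pos: [0.5816, -0.2132, 0.141]
ee_rot: [3.14, 0.105, 0.0]
contact_force: [0.5, -0.8, -0.8]
width: 0.125
clock: 17.45
ee_pos: [0.5816, -0.2132, 0.141]
ee_rot: [3.14, 0.105, 0.0]
contact_force: [-0.2, -0.1, -2.5]
width: 0.121
clock 17.45 tcp [ 0.5816 -0.2132  0.141 ] jaw -86.18 q [-0.46  0.41  1.56 -0.    1.18  1.04] F [-0.2 -0.1 -2.5] w 10.3
turn(tool,deg) [ 0.01 -0.01  0.02]
dp world mm [-0.6  0.2  1. ]  tool now [-0.6 -0.2 -1. ]  tool after turn [-0.6 -0.2 -1. ]
```

View pics/w7.png

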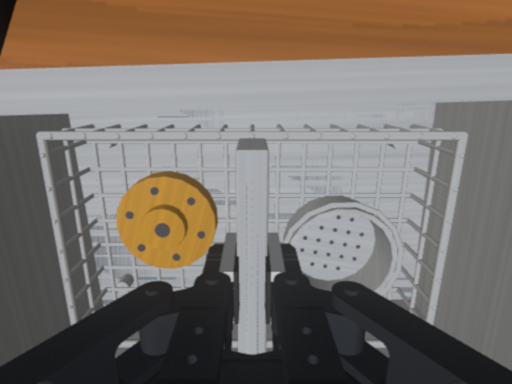

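The sleeve is gripped (~11 mm), with the pads on its middle at (252,270). I lift gently first.

```bash
python3 -m jog '[[[0,0,-2],[0,0,0],0],[[0,0,-3],[0,0,0],0],[[0,0,-4],[0,0,0],0],[[0,0,-5],[0,0,0],0],[[0,0,0],[0,0,0],0]]' 100
python3 - <<'E'
from h import *
plan([.583,-.213,.30],93.8)
f=robot.grab_frame('wrist'); save(f,'w8'); print(robot.sense()["ft_torque"])
P=cloud(f);z=P[...,2]
E
```

```text
clock: 18.0
ee_pos: [0.58, -0.2122, 0.1537]
ee_rot: [-3.137, -0.105, 0.007]
contact_force: [-0.0, -0.3, -5.1]
width: 0.123
clock 18.0 tcp [ 0.58   -0.2122  0.1537] jaw -86.18 q [-0.46  0.4   1.54  0.    1.21  1.04] F [-0.  -0.3 -5.1] w 10.5
turn(tool,deg) [-0.17  0.26  0.02]
dp world mm [  3.   -0.8 135.3]  tool now [   2.3    0.6 -135.3]  tool after turn [   2.9    1.  -135.3]
[-0.050978    0.02158715 -0.02914783]
```

View pics/w8.png

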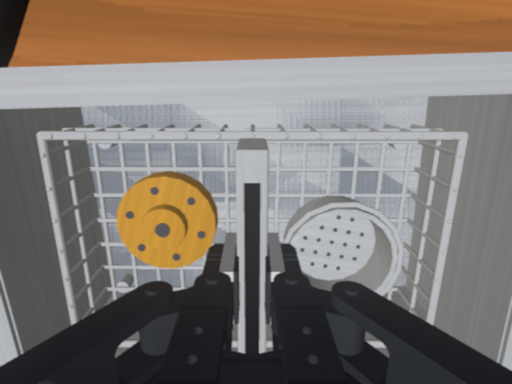

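The basket looks identical relative to the gripper, so it has no tilt; both parts are in place. I continue lifting.

```bash
python3 -m jog '[[[1,0,-5],[0,0.2,0],0],[[1,0,-8],[0,0,0],0],[[0,0,-10],[0,0,0],0],[[0,0,-10],[0,0,0],0],[[0,0,-10],[0,0,0],0],[[0,0,-10],[0,0,0],0],[[0,0,-8],[0,0,0],0],[[0,0,-4],[0,0,0],0],[[0,0,0],[0,0,0],0]]' 100
python3 - <<'E'
from h import *
plan([.583,-.213,.30],93.8)
f=robot.grab_frame('wrist'); save(f,'w9')
E
```

```text
clock: 18.95
ee_pos: [0.5825, -0.2123, 0.2258]
ee_rot: [-3.138, -0.105, -0.001]
contact_force: [0.8, 0.2, -5.4]
width: 0.118
clock 18.95 tcp [ 0.5825 -0.2123  0.2258] jaw -86.17 q [-0.46  0.35  1.43  0.    1.36  1.04] F [ 0.8  0.2 -5.4] w 10.1
turn(tool,deg) [-0.11 -0.06  0.03]
dp world mm [ 0.5 -0.7 63.2]  tool now [  0.6   0.6 -63.2]  tool after turn [  0.5   0.7 -63.2]
```

View pics/w9.png

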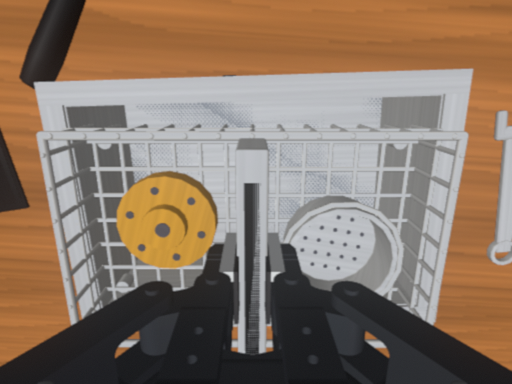

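The basket is still level with both parts in it (brass at 167,220, cup at 343,245). I lift the last 65 mm.

```bash
python3 -m jog '[[[0,0,-5],[0,0,0],0],[[0,0,-8],[0,0,0],0],[[0,0,-10],[0,0,0],0],[[0,0,-10],[0,0,0],0],[[0,0,-10],[0,0,0],0],[[0,0,-10],[0,0,0],0],[[0,0,-7],[0,0,0],0],[[0,0,-3],[0,0,0],0],[[0,0,0],[0,0,0],0],[[0,0,0],[0,0,0],0],[[0,0,0],[0,0,0],0]]' 100
python3 - <<'E'
from h import *
plan([.583,-.213,.30],93.8)
f=robot.grab_frame('wrist'); save(f,'w10')
f=robot.grab_frame('top'); P=cloud(f); z=P[...,2]
cv2.imwrite("pics/t10.png",cv2.resize(f["img"][110:270,90:440],None,fx=2.2,fy=2.2))
p=(z>.018)&(z<.06)&(abs(P[...,0]-.582)<.15)&(abs(P[...,1]-.2)<.17)
pl=p&(z<.034)
print("plate",cv2.minAreaRect((P[pl][:,:2]*1000).astype(np.float32)),np.median(z[pl]))
b=p&(z>.038)
A=np.c_[P[pl][:,:2],np.ones(pl.sum())]; print("slope",np.linalg.lstsq(A,z[pl],rcond=None)[0][:2])
print("bar",P[b].mean(0),np.median(z[b]),cv2.minAreaRect((P[b][:,:2]*1000).astype(np.float32)))
for l in ["tamper","portafilter","spanner"]:
    for d in robot.search_frame(f,l)[:1]:
        c,r=map(int,np.round(d["pixel"])); print(l,round(d["conf"],2),c,r,P[r,c].round(3))
f=robot.grab_frame('scene'); P=cloud(f); z=P[...,2]; save(f,"s10")
g=(abs(P[...,0]-.582)<.11)&(abs(P[...,1]+.213)<.14)&(z>.19)&(z<.32)
print("low points over the rim",np.percentile(z[g],[1,5,25,50]))
E
```

```text
clock: 20.1
ee_pos: [0.5818, -0.2122, 0.2931]
ee_rot: [-3.137, -0.105, 0.002]
contact_force: [0.3, -0.8, -5.1]
width: 0.118
clock 20.1 tcp [ 0.5818 -0.2122  0.2931] jaw -86.18 q [-0.46  0.32  1.31  0.    1.52  1.04] F [ 0.3 -0.8 -5.1] w 10.0
turn(tool,deg) [-0.18  0.08  0.02]
dp world mm [ 1.2 -0.8 -4.1]  tool now [1.2 0.9 4.1]  tool after turn [1.2 0.9 4.1]
plate ((588.4667358398438, 199.0250244140625), (148.9415283203125, 232.91847229003906), 11.725818634033203) 0.018795084911537845
slope [0.00081228 0.00074927]
bar [0.58635006 0.19937359 0.04557178] 0.045830727987231576 ((586.7095947265625, 199.59078979492188), (13.930727005004883, 96.83314514160156), 12.588935852050781)
tamper 0.71 120 183 [0.658 0.496 0.033]
portafilter 0.9 277 147 [ 0.771 -0.054  0.036]
low points over the rim [0.24011566 0.24335317 0.24903863 0.26109402]
```

View pics/w10.png

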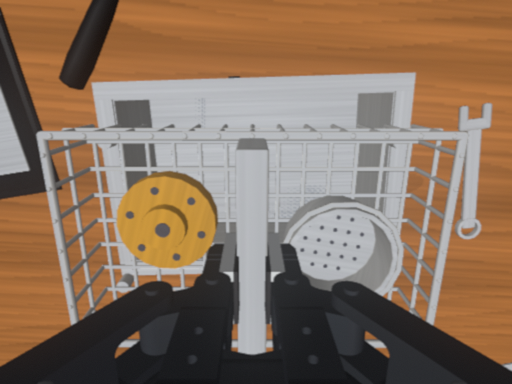

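View pics/t10.png

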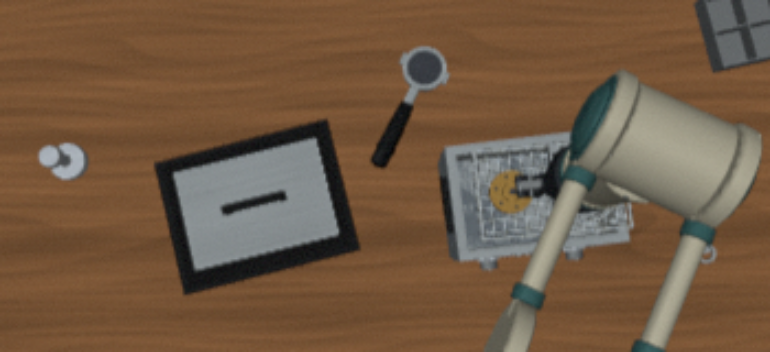

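View pics/s10.png

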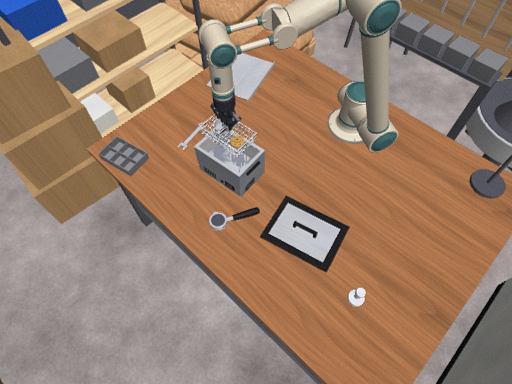

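All consistent: the basket is level above the tank, the lid is flat on the mat, and the bystanders are in place. One last stillness check, then I hand it in.

```bash
python3 -m jog '[[[0,0,0],[0,0,0],0],[[0,0,0],[0,0,0],0],[[0,0,0],[0,0,0],0]]' 100
python3 - <<'E'
from h import *
s=robot.sense(); print(abs(s["joint_velocities"]).max()); plan([.583,-.213,.305],93.8)
print(robot.sign_off())
E
```

```text
clock: 20.7
ee_pos: [0.5819, -0.2122, 0.293]
ee_rot: [-3.137, -0.105, 0.002]
contact_force: [0.2, -0.2, -5.4]
width: 0.117
0.013443630231094478
clock 20.7 tcp [ 0.5819 -0.2122  0.293 ] jaw -86.18 q [-0.46  0.32  1.31  0.    1.52  1.04] F [ 0.2 -0.2 -5.4] w 10.0
turn(tool,deg) [-0.19  0.08  0.02]
dp world mm [ 1.1 -0.8  1. ]  tool now [ 1.1  0.9 -1. ]  tool after turn [ 1.1  0.9 -1. ]
the job is handed in; nothing more can be done
None
```

The lid lies flat, handle up, on the mat, and the arm is holding the basket level and still over the tank. I handed the job in at 20.7 s; it gave no verdict.

**Lid:** its bar was measured about 5 mm from the mat's centre. The bar's top is at 46 mm, which is right for a lid lying on the mat, and the plate's slope is below 0.001.

**Basket:** I gripped it by the middle of its cross handle at a 100 N setting and lifted it straight up. It is about 1 mm from the tank's centre, with its feet about 6 cm above the rim. The tool was within 0.2° of vertical, and the basket looked the same in the gripper throughout the lift. The wrist read about 5.4 N, and joint speeds were at most 0.013 rad/s. Both parts are in it.

**Other things on the bench:** the portafilter was found where it started. The tamper was about 1 cm from its first reading, which is within the detector's scatter, and it looks untouched in the pictures. The spanner was not found in the last top picture because the arm partly hides it, but it shows undisturbed in the wrist and scene pictures.

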